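Unclamp a ripening board and load it with cheeses

ROBOT

A 7-joint arm with a two-finger parallel gripper is mounted at the origin on the work surface. World frame = base frame: x ahead of the robot, y to its left, z up, the work surface at z = 0. Lengths are in m, angles in rad, forces in N, time in s.
With the tool pointing down it reaches from about 0.4 to 0.85 m from the base axis. Payload 10.4 kg.
Tool frame: the origin (TCP) lies on the centre line of the jaws, within the pads' length; the fingertips stand 8 mm ahead of it and the grasp point (between the pads) lies 11 mm behind it (r.finger_overhang is the distance from the TCP to the fingertips, in m); z points along the fingers, y is the line along which they close (so a half turn about z gives the same grasp; the last joint's range is limited). The gripper opens to 87 mm and grips with 3 to 60 N. Pads are 19 mm wide; open, the fingers measure 117 mm over their backs; the gripper's body (75 mm by 190 mm) begins 51 mm behind the grasp point.
Start: joints at [1.179, 0.332, -0.065, 1.46, 0.022, 1.35, -0.088], TCP at [0.225, -0.583, 0.231] pointing down, gripper open.
Joint ranges: [-2.6, 2.6], [-0.5, 2.12], [-1.47, 1.34], [0.16, 2.42], [-1.27, 4.41], [0.06, 2.06], [-2.6, 2.6]. Speed limits (rad/s): [2.22, 2.22, 2.79, 2.79, 3.14, 3.14, 3.14].

INTERFACE

Orientations are given as a unit quaternion [x, y, z, w].
In Python, from bench import r, vision gives the robot as it stands.
- The arm moves only by the tool drive_tool, never from a script. Its argument "series" is a list of rows, each a list of 2 entries, a list of its own where there are three numbers: the shift along the world's x, y, z in cm, then the turn about the world's z in degrees. A call has exactly 10 rows; each row shifts and turns the commanded pose from where the row before left it; what a row does not reach is not made up. A row lasts 1/8 s, in which the tool goes at most 62.5 mm and 10.7 degrees, less where a joint would pass 70% of its speed; a pose out of reach is approached as far as the arm can. A call with a gripper value outside its range is refused whole. "hand" is the closure, from 0 (fully open) to 1 (shut), set as the call begins (left out, the last holds). The fingers move at their own pace and stop on an object; "newtons" is the grip in N (left out, the last holds). Time passes only in rows, so rows that do not move let the fingers close, or fill a call up. It gives the time, the measured TCP pose, the force, the opening and the grip force at its end, in the units of the state.
- r.read_state(): the state, without advancing time (a new reading comes with each control period).
- vision.camera(name): name is "scene" or "top"; returns a dict with "color" (384x512x3 uint8, red, green, blue), "intrinsics" (3x3 intrinsics, pixels), "R" (3x3) and "t" (3): a world point X has camera coordinates R X + t. Camera axes: x right, y down, z forward; pixel columns grow to the right and rows downward; lengths in m; the calibration is good to about 2 mm. A picture is of the moment at which its call begins. There is no depth.
- r.close_job(): hands the job in; it is judged then, once.
The state is a dict: "time": time; "joint_positions": joint angles; "joint_vel": joint speeds; "joint_torque": joint torques, N m; "ee_pos": TCP position; "eef_rot": TCP orientation; "ft_force": force on the tool from outside, world axes, zero at the start; "torque": the same for the moment, N m; "width": finger opening in m; "grip_force": force on a finger pad.
Only numpy, scipy, OpenCV 4.12 (cv2) and the standard library are available. Lean on these libraries where they do the work, as an engineer would, in place of code of your own. Each camera call takes 0.05 s, during which the arm holds its last target. There are 200 camera calls.

TASK

Pull the spring lock knob of the board press out to its stop, lift the clamp bar right up, and slide the wooden board out from under it towards the empty end of the press until the whole board is clear of the bar. Stand every small round cheese flat and wholly on that board, side by side, as it lies in the press, and leave the clamp bar folded fully down again with the lock knob pushed fully home. Leave the square cheeses and everything else on the bench where they are.

Things in the scene. Friction and masses are not known exactly. Their poses are not given: they have to be found in the camera images.
- press: Board press, fixed: white base 140 x 460 x 20 mm (x, y, z); origin at the centre of its underside; the board slides along its y axis, x points away from the robot (yaw varies). Guide rails (8 mm wide, 10 mm high) at x = -62 and +62 mm, 10 mm high end stops at y = -226 and +220 mm. The clamp bar crosses it along x at y = +100 mm; the negative-y half is the empty end, beside the lock knob.
- bar (a joint): Angle of the steel clamp bar (245 x 24 x 14 mm): 0 = folded down on the board; grows as its robot-side end is lifted, stop at 1.5 rad. Stiff far-end hinge: stays where left; 4 to 5 N at the grip lifts it, 2 N lowers it. When down, its peg holds the board by a notch. It cannot be lifted, nor folded down, while the lock plunger is in, nor the plunger go in while it is up over 0.015 rad.
- bar_hinge (a point): Point on the hinge axis of the clamp bar (axis = y axis of the press), 43 mm above the bench, at x = +105, y = +100 mm of the press.
- bar_grip (a point): Middle of the bar's black grip: round rod, 16 mm diameter, free for 60 mm, parallel to the press's y axis, sticking out to +y from the bar's robot-side end; 222 mm from the hinge axis, 43 mm above the bench when the bar is down, nothing beneath it. Moves with the bar.
- lock (a joint): Travel in m of the sprung lock plunger: 0 = home (over the bar, locking it); grows as its knob is pulled along the press's -y, stop at 0.028. 4 N to start, 6 N near the stop; a light spring pulls it back but a stiff collar holds it where it is left.
- lock_knob (a point): Centre of the lock's black round knob: 34 mm diameter, 24 mm long, its axis along the press's y, 60 mm above the bench; at x = -118, y = +25 mm of the press when home. The base is 20 mm high beneath it. The grey housing behind it (34 x 26 mm, top 70 mm above the bench) starts 14 mm beyond its +y face.
- board_mid (a point): Ripening board, loose on the press base: flat wooden board 110 x 260 x 14 mm (x, y, z), 0.3 kg; this point is the centre of its top face, axes along its sides, 34 mm above the bench when it lies on the base. It starts at press y = about +80 mm. The flat area for cheeses is y -95 to +130 mm of this point.
- board_knob (a point): Middle of the board's upright turned wooden knob, 22 mm diameter, 46 mm high, on the board's top at y = -112 mm from its centre; the point is 26 mm above the board's top.
- block_a: Bystander: square block cheese 62 x 62 x 45 mm; origin at the centre of its underside.
- block_b: Bystander: square block cheese 62 x 62 x 45 mm; origin at the centre of its underside.
- drum_cheese: Bystander: large drum cheese, 110 mm diameter, 55 mm high; origin at the centre of its underside.
- culture_jar: Bystander: closed jar, 64 mm diameter, 60 mm high; origin at the centre of its underside.
- rind_brush: Bystander: rind brush lying flat, about 200 mm long.
- salt_bowl: Bystander: empty steel bowl, 100 mm wide, 45 mm high; origin at the centre of its underside.
- cheese_a_mid (a point): Small round cheese, 62 mm diameter, 40 mm high, about 0.13 kg, standing flat on the bench; this point is its centre (20 mm above its underside), z up. May be absent.
- cheese_b_mid (a point): Small round cheese, 62 mm diameter, 40 mm high, about 0.13 kg, standing flat on the bench; this point is its centre (20 mm above its underside), z up. May be absent.
- cheese_c_mid (a point): Small round cheese, 62 mm diameter, 40 mm high, about 0.13 kg, standing flat on the bench; this point is its centre (20 mm above its underside), z up. May be absent.
- cheese_d_mid (a point): Small round cheese, 62 mm diameter, 40 mm high, about 0.13 kg, standing flat on the bench; this point is its centre (20 mm above its underside), z up. May be absent.
Things that resemble listed ones, but are neither listed nor needed, are in the scene too. What is shaped like the part that bears cheese_c_mid but orange or red is not meant.

How it is judged:
On the way, in this order (a step that is already met when the one before it is completed fails the run):
1. the lock knob is pulled out to its stop (value of joint lock above 0.024 m), for 0.2 s.
2. the clamp bar is lifted right up (value of joint bar above 1 rad), for 0.2 s.
3. the board is slid out, wholly clear of the bar, lying flat on the press (y of board_mid in the frame of press below -0.035 m and z of board_mid in the frame of press below 0.04 m and angle between board_mid's own z axis and vertical below 0.06 rad), for 0.2 s.
At the end, for the whole second after the job is handed in: The board lies flat on the press, all of it clear of the bar (centre at least 35 mm past the press centre on the -y side); every round cheese stands flat on it, overhanging 8 mm at most, at rest; bar below 0.05 rad, lock below 4 mm (all of step 3 and value of joint bar below 0.05 rad and value of joint lock below 0.004 m and linear speed of each of board, cheese_a, cheese_b, cheese_c, cheese_d below 0.02 m/s and x of cheese_a_mid in the frame of board_mid between -0.032 and 0.032 m and y of cheese_a_mid in the frame of board_mid between -0.1 and 0.108 m and z of cheese_a_mid in the frame of board_mid between 0.012 and 0.026 m and angle between each of cheese_a_mid, cheese_b_mid, cheese_c_mid, cheese_d_mid's own z axis and vertical below 0.12 rad and x of cheese_b_mid in the frame of board_mid between -0.032 and 0.032 m and y of cheese_b_mid in the frame of board_mid between -0.1 and 0.108 m and z of cheese_b_mid in the frame of board_mid between 0.012 and 0.026 m and x of cheese_c_mid in the frame of board_mid between -0.032 and 0.032 m and y of cheese_c_mid in the frame of board_mid between -0.1 and 0.108 m and z of cheese_c_mid in the frame of board_mid between 0.012 and 0.026 m and x of cheese_d_mid in the frame of board_mid between -0.032 and 0.032 m and y of cheese_d_mid in the frame of board_mid between -0.1 and 0.108 m and z of cheese_d_mid in the frame of board_mid between 0.012 and 0.026 m); the robot touches nothing.
It fails at once if a square cheese or another bystander is moved by more than 4 cm (distance of any of block_a, block_b, drum_cheese, culture_jar, rind_brush, salt_bowl from where it was at the start of the episode above 0.04 m).
Of cheese_a, cheese_b, cheese_c, cheese_d only 2 to 3 are there at a start; the rules pass over those that are not, and their reading is None.
At some moment in a run one of cheese_a, cheese_b, cheese_c, cheese_d may be knocked a few centimetres aside while the robot is not near it.
It also fails if it takes over 210 s, if anything falls off the work surface, if the arm or the gripper's body presses on something with over 40 N, if the wrist force passes 120 N, or if a joint passes its speed limit or range.

## Working session

There is one attempt and no reset: what is moved stays moved. The work goes in short steps, Python scripts to look and compute and a tool call to move; the robot and the scene stay as the last step left them, time stands still between calls to the robot, and variables do not carry over. Pictures are saved under pics/ and viewed, at most 14 in all, crops included, and the job is handed in when it is done.

Besides the shell and the picture viewer there is one more tool, called after ">>>" by a JSON object that holds its "method" and its "body". drive_tool: Moves the arm, as the interface text tells. Its arguments: {"type":"object","properties":{"series":{"type":"array"},"hand":{"type":"number"},"newtons":{"type":"number"}},"required":["series"]}

```bash
mkdir -p pics; ls; python3 - <<'E'
from bench import r, vision
import cv2,numpy as np
for n in ("scene","top"):
    c=vision.camera(n); cv2.imwrite(f"pics/{n}0.png",cv2.resize(c["color"][:,:,::-1],(800,600),interpolation=cv2.INTER_CUBIC))
    print(n,np.round(c["intrinsics"],1).tolist(),(-c["R"].T@c["t"]).round(3),c["R"].round(3).tolist())
s=r.read_state();print(s["time"],s["ee_pos"],s["eef_rot"],s["width"])
E
```

```text
pics
scene [[424.9, 0.0, 254.1], [0.0, 424.9, 185.0], [0.0, 0.0, 1.0]] [ 1.883 -0.521  1.009] [[0.353, 0.935, 0.021], [0.523, -0.179, -0.834], [-0.776, 0.305, -0.552]]
top [[380.4, 0.0, 261.9], [0.0, 380.4, 195.4], [0.0, 0.0, 1.0]] [ 0.342 -0.026  1.262] [[0.017, -1.0, 0.012], [-0.987, -0.019, -0.159], [0.159, -0.009, -0.987]]
0.1 [ 0.22519467 -0.58267017  0.22983851] [ 9.83044622e-01  1.83365420e-01 -1.43723442e-04 -6.10372739e-04] 0.0870209991715459
```

View pics/scene0.png

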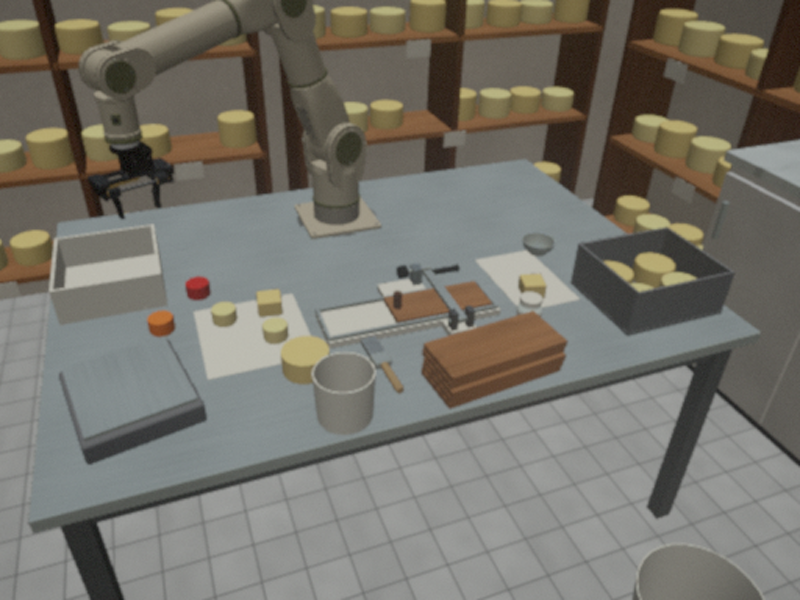

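View pics/top0.png

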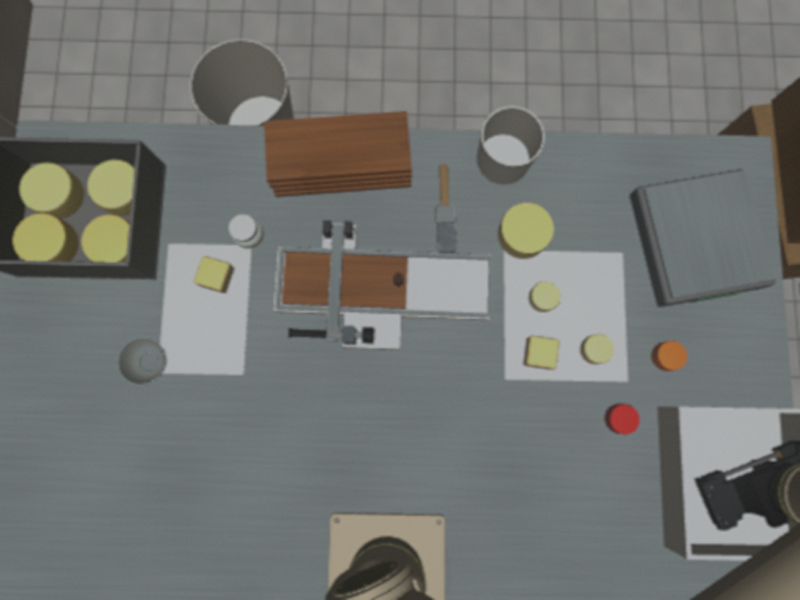

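The scene shows two pale round cheeses (top view px 545,296 and 598,349), square ones at (543,352) and (213,273), and red/orange decoys. The press is centred near (385,283) with its yaw about 0. Next I'll crop in on the press.

```bash
cat > h.py <<'E'
from bench import r, vision
import cv2,numpy as np
def bp(c,u,v,z):
    "pixel (native) -> world point at height z"
    K,R,t=c["intrinsics"],c["R"],c["t"]
    o=-R.T@t; d=R.T@np.linalg.solve(K,[u,v,1.]); return o+d*(z-o[2])/d[2]
def pj(c,X):
    p=(c["R"]@np.atleast_2d(X).T).T+c["t"]; q=p@c["intrinsics"].T; return q[:,:2]/q[:,2:]
def crop(c,x0,y0,x1,y1,s,name,pts=None):
    im=cv2.resize(c["color"][y0:y1,x0:x1,::-1],None,fx=s,fy=s,interpolation=cv2.INTER_CUBIC)
    if pts is not None:
        for u,v in pts: cv2.circle(im,(int((u+.5-x0)*s),int((v+.5-y0)*s)),3,(0,0,255),1)
    cv2.imwrite("pics/"+name,im)
def P(pose,p):
    "press-frame point(s) -> world; pose=(x,y,yaw)"
    x,y,a=pose; p=np.atleast_2d(np.asarray(p,float)); R=np.array([[np.cos(a),-np.sin(a),0],[np.sin(a),np.cos(a),0],[0,0,1]])
    return p@R.T+[x,y,0]
def cheeses(c,z=.04):
    "pale round tops: returns list of (world xyz, area, w/h box) "
    hsv=cv2.cvtColor(c["color"],cv2.COLOR_RGB2HSV)
    m=cv2.inRange(hsv,(22,70,110),(38,255,255))
    n,l,s,cc=cv2.connectedComponentsWithStats(m)
    return [(bp(c,*cc[i],z).round(4).tolist(),s[i][4].item(),s[i][2:4].tolist(),cc[i].round(1).tolist()) for i in range(1,n) if s[i][4]>60]
E
python3 - <<'E'
from h import *
c=vision.camera("top"); crop(c,170,135,320,230,5.3,"press0.png")
for q in cheeses(c): print(q)
# rough points
for u,v in ((278,247),(489,254),(488,317),(276,310)): print(bp(c,u*.64-.2,v*.64-.2,.03).round(3))
E
```

```text
([0.7901, 0.6058, 0.04], 746, [30, 32], [70.9, 117.4])
([0.7233, 0.745, 0.04], 1685, [38, 63], [26.7, 135.8])
([0.7108, -0.2842, 0.04], 840, [33, 32], [337.0, 145.7])
([0.6689, 0.6051, 0.04], 788, [31, 31], [67.5, 152.5])
([0.5987, 0.3775, 0.04], 330, [22, 22], [135.4, 174.8])
([0.4465, -0.3114, 0.04], 345, [20, 21], [346.6, 225.2])
[0.661 0.245 0.03 ]
[ 0.655 -0.205  0.03 ]
[ 0.519 -0.202  0.03 ]
[0.525 0.242 0.03 ]
```

View pics/press0.png

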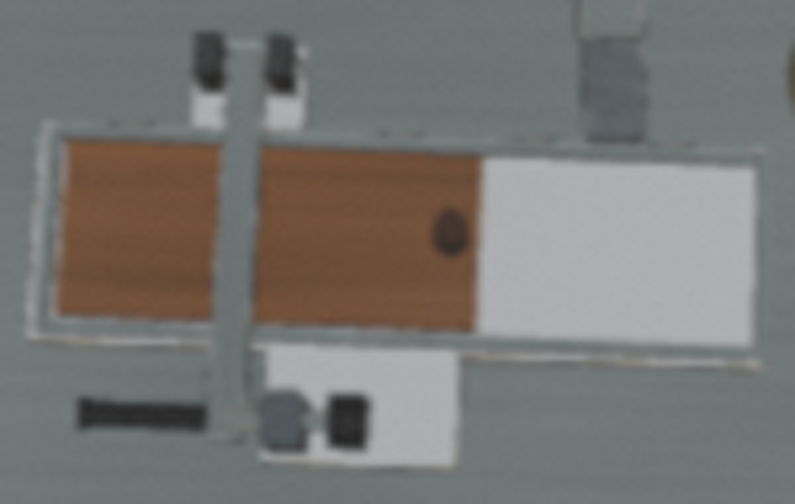

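```bash
python3 - <<'E'
from h import *
from scipy.optimize import least_squares
c=vision.camera("top")
f=lambda u,v:np.array([u/5.3+170-.5,v/5.3+135-.5])
# press pts (x,y,z) & crop px
obs=[((.066,.1-.012-.0,.03),None)]
pts=[((-.118,.025,.06),(349,424)),((.066,-.23,.03),(762,152)),((-.066,-.23,.03),(760,357)),((-.066,.224,.03),(38,331)),((.066,.224,.03),(53,125))]
A=np.array([p for p,_ in pts]);B=np.array([f(*q) for _,q in pts])
s=least_squares(lambda a:(pj(c,P(a,A))-B).ravel(),[.59,.02,0],loss="soft_l1")
print(s.x,s.fun.reshape(-1,2).round(2)[:] if s.fun.size==10 else s.fun)
for n,q,z in (("knob",(349,424),.06),("grip",(142,414),.043),("barcen_hi",(240,240),.05),("bdknob",(450,215),.08),("bd corner+x-y",(481,157),.034),("bd corner-x-y",(475,331),.034),("bd +x+y",(66,140),.034),("bd -x+y",(57,316),.034)):
    w=bp(c,*f(*q),z); a=s.x[2]; d=w[:2]-s.x[:2]
    print(n,w.round(4),"press",np.round([np.cos(a)*d[0]+np.sin(a)*d[1],-np.sin(a)*d[0]+np.cos(a)*d[1]],4))
hsv=cv2.cvtColor(c["color"],cv2.COLOR_RGB2HSV)
for u,v in((349,190),(383,223),(347,225),(330,175)):print(hsv[v,u])
E
```

```text
[ 0.59079768  0.01968505 -0.01733827] [[-0.15 -0.31]
 [ 1.53 -0.21]
 [ 1.4   0.33]
 [-1.11  0.23]
 [-1.13 -0.13]]
knob [0.4723 0.0462 0.06  ] press [-0.119   0.0245]
grip [0.4779 0.1728 0.043 ] press [-0.1156  0.1512]
barcen_hi [0.5852 0.1167 0.05  ] press [-0.0073  0.0969]
bdknob [ 0.5969 -0.0118  0.08  ] press [ 0.0066 -0.0314]
bd corner+x-y [ 0.6442 -0.0299  0.034 ] press [ 0.0542 -0.0486]
bd corner-x-y [ 0.5341 -0.0281  0.034 ] press [-0.0559 -0.0488]
bd +x+y [0.6498 0.2293 0.034 ] press [0.0554 0.2106]
bd -x+y [0.5385 0.2292 0.034 ] press [-0.0559  0.2086]
[ 32  65 177]
[ 31  64 175]
[ 31  85 175]
[ 98   6 177]
```

>>> {"method": "drive_tool", "body": {"series": [[[1.5,3.5,0],4],[[1.5,3.5,0],4],[[1.5,3.5,0],4],[[1.5,3.5,0],4],[[1.5,3.5,0],4],[[1.5,3.5,0],4],[[1.5,3.5,0],4],[[1.5,3.5,0],4],[[1.5,3.5,0],4],[[1.5,3.5,0],4]], "hand": 0, "newtons": 30}}

```text
time: 1.45
ee_pos: [0.3758, -0.2312, 0.2306]
eef_rot: [0.86, 0.51, -0.0, 0.0]
ft_force: [0.5, 0.1, 0.1]
width: 0.0869
grip_force: 0.0
```

>>> {"method": "drive_tool", "body": {"series": [[[1.2,3.5,0],4],[[1.2,3.5,0],4],[[1.2,3.5,0],4],[[1.2,3.5,0],4],[[1.2,3.5,0],4],[[1.2,3.5,0],4],[[1.2,3.5,0],4],[[1.3,3.4,0],0],[[0,0,0],0],[[0,0,0],0]]}}

```text
time: 2.7
ee_pos: [0.472, 0.0458, 0.2304]
eef_rot: [0.712, 0.702, -0.0, -0.0]
ft_force: [-0.2, -0.5, -1.1]
width: 0.0869
grip_force: 0.0
```

>>> {"method": "drive_tool", "body": {"series": [[[0,0,-3],0],[[0,0,-3],0],[[0,0,-3],0],[[0,0,-3],0],[[0,0,-2],0],[[0,0,-2],0],[[0,0,-1],0],[[0,0,-1],0],[[0,0,0],0],[[0,0,0],0]]}}

```text
time: 3.95
ee_pos: [0.4727, 0.046, 0.0511]
eef_rot: [0.712, 0.702, 0.0, 0.0]
ft_force: [-0.2, 0.7, 0.4]
width: 0.0871
grip_force: 0.0
```

>>> {"method": "drive_tool", "body": {"series": [[[0,0,0],0],[[0,0,0],0],[[0,0,0],0],[[0,0,0],0],[[0,0,0],0],[[0,0,0],0],[[0,0,0],0],[[0,0,0],0],[[0,0,0],0],[[0,0,0],0]], "hand": 1, "newtons": 30}}

```text
time: 5.2
ee_pos: [0.472, 0.046, 0.0505]
eef_rot: [0.712, 0.702, -0.0, -0.0]
ft_force: [-5.4, -0.2, 4.0]
width: 0.0332
grip_force: 30.0
```

Gripped the knob (33 mm). Pulling it 3 cm along -y.

>>> {"method": "drive_tool", "body": {"series": [[[0,-0.4,0],0],[[0,-0.4,0],0],[[0,-0.4,0],0],[[0,-0.4,0],0],[[0,-0.4,0],0],[[-0.1,-0.4,0],0],[[0,-0.4,0],0],[[0,-0.2,0],0],[[0,0,0],0],[[0,0,0],0]]}}

```text
time: 6.45
ee_pos: [0.4714, 0.0179, 0.0505]
eef_rot: [0.712, 0.702, 0.001, -0.001]
ft_force: [-2.8, 6.7, 1.2]
width: 0.0335
grip_force: 30.0
```

```bash
python3 - <<'E'
from h import *
s=r.read_state();print(s["ee_pos"],s["ft_force"],s["width"])
E
```

```text
[0.4713604  0.0179112  0.05050419] [-2.81230335  6.69185931  1.16351801] 0.03351183688223052
```

>>> {"method": "drive_tool", "body": {"series": [[[0,-0.2,0],0],[[0,-0.1,0],0],[[0,0,0],0],[[0,0,0],0],[[0,0,0],0],[[0,0,0],0],[[0,0.2,0],0],[[0,0,0],0],[[0,0,0],0],[[0,0,0],0]]}}

```text
time: 7.7
ee_pos: [0.4714, 0.0178, 0.0505]
eef_rot: [0.712, 0.702, 0.001, -0.001]
ft_force: [-1.9, 10.6, -0.1]
width: 0.0331
grip_force: 30.0
```

>>> {"method": "drive_tool", "body": {"series": [[[0,0,0],0],[[0,0,0],0],[[0,0,0],0],[[0,0,0],0],[[0,0,0.5],0],[[0,0,1.5],0],[[0,0,2],0],[[0,0,2],0],[[0,0,1],0],[[0,0,0],0]], "hand": 0}}

```text
time: 8.95
ee_pos: [0.4718, 0.0149, 0.1214]
eef_rot: [0.713, 0.702, 0.0, 0.001]
ft_force: [-0.3, 0.1, -0.3]
width: 0.0874
grip_force: 0.0
```

>>> {"method": "drive_tool", "body": {"series": [[[0,3,0],0],[[0.1,3,0],0],[[0.1,3,0],0],[[0.1,3,0],0],[[0.1,3,0],0],[[0.1,0.9,-1],0],[[0,0,-2],0],[[0,0,-3],0],[[0,0,-2],0],[[0,0,-0.9],0]]}}

```text
time: 10.2
ee_pos: [0.4741, 0.1728, 0.0293]
eef_rot: [0.713, 0.702, -0.002, -0.001]
ft_force: [-7.9, -0.1, 6.0]
width: 0.0871
grip_force: 4.3
```

>>> {"method": "drive_tool", "body": {"series": [[[0,0,0],0],[[0,0,0],0],[[0,0,0],0],[[0,0,0],0],[[0,0,0],0],[[0,0,0],0],[[0,0,0],0],[[0,0,0],0],[[0,0,0],0],[[0,0,0],0]], "hand": 1, "newtons": 25}}

```text
time: 11.45
ee_pos: [0.4755, 0.174, 0.0314]
eef_rot: [0.712, 0.702, -0.001, -0.0]
ft_force: [-6.5, -0.8, 4.2]
width: 0.015
grip_force: 25.0
```

```bash
python3 - <<'E'
from h import *
s=r.read_state();print(s["ee_pos"],s["ft_force"],s["width"])
# arc rows: press hinge
ang=np.linspace(0,1.4,21); x=-.222*np.cos(ang); z=.222*np.sin(ang)
print((np.diff(x)*100).round(2).tolist()); print((np.diff(z)*100).round(2).tolist())
E
```

```text
[0.47549761 0.17402112 0.03140665] [-6.49441483 -0.78846808  4.17755695] 0.015032151919542018
[0.05, 0.16, 0.27, 0.38, 0.48, 0.58, 0.68, 0.78, 0.87, 0.96, 1.04, 1.12, 1.19, 1.26, 1.32, 1.37, 1.42, 1.46, 1.49, 1.52]
[1.55, 1.55, 1.53, 1.51, 1.48, 1.44, 1.4, 1.34, 1.29, 1.22, 1.15, 1.08, 1.0, 0.91, 0.82, 0.73, 0.63, 0.53, 0.42, 0.32]
```

>>> {"method": "drive_tool", "body": {"series": [[[0.1,0,1.5],0],[[0.2,0,1.5],0],[[0.3,0,1.5],0],[[0.4,0,1.5],0],[[0.5,0,1.5],0],[[0.6,0,1.4],0],[[0.7,0,1.4],0],[[0.8,0,1.3],0],[[0.9,0,1.3],0],[[0.9,0,1.2],0]]}}

```text
time: 12.7
ee_pos: [0.5229, 0.1734, 0.1729]
eef_rot: [0.711, 0.703, -0.008, -0.003]
ft_force: [-41.1, -9.9, 25.0]
width: 0.0153
grip_force: 25.0
```

>>> {"method": "drive_tool", "body": {"series": [[[1,0,1.2],0],[[1.1,0,1.1],0],[[1.2,0,1],0],[[1.2,0,0.9],0],[[1.3,0,0.9],0],[[1.3,0,0.7],0],[[1.4,0,0.6],0],[[1.4,0,0.5],0],[[0,0,0],0],[[0,0,0],0]]}}

```text
time: 13.95
ee_pos: [0.6308, 0.1723, 0.2452]
eef_rot: [0.713, 0.701, 0.001, 0.002]
ft_force: [-2.4, -5.7, 12.1]
width: 0.0154
grip_force: 25.0
```

>>> {"method": "drive_tool", "body": {"series": [[[0,0,0],0],[[0,0,0],0],[[0,0,0],0],[[0,0,0],0],[[0,0,1],0],[[0,0,2],0],[[0,0,2],0],[[-1,-3,0],0],[[-1,-4,0],0],[[-1,-4,0],0]], "hand": 0}}

```text
time: 15.2
ee_pos: [0.5992, 0.0633, 0.2933]
eef_rot: [0.712, 0.702, 0.001, 0.001]
ft_force: [0.3, -0.3, 0.7]
width: 0.0869
grip_force: 0.0
```

>>> {"method": "drive_tool", "body": {"series": [[[-0.8,-4,0],0],[[-0.2,-3.6,-1],0],[[0,0,-4],0],[[0,0,-4],0],[[0,0,-3],0],[[0,0,-2],0],[[0,0,-1],0],[[0,0,0],0],[[0,0,0],0],[[0,0,0],0]]}}

```text
time: 16.45
ee_pos: [0.5898, -0.0119, 0.1425]
eef_rot: [0.712, 0.702, 0.0, 0.001]
ft_force: [-0.1, 0.1, -0.0]
width: 0.0872
grip_force: 0.0
```

```bash
python3 - <<'E'
from h import *
s=r.read_state();print(s["ee_pos"],s["ft_force"],s["width"])
c=vision.camera("scene");cv2.imwrite("pics/scene1.png",cv2.resize(c["color"][:,:,::-1],(800,600),interpolation=cv2.INTER_CUBIC))
E
```

```text
[ 0.58981481 -0.01194106  0.14246079] [-0.0790068   0.06485749 -0.02673229] 0.08717325169165627
```

View pics/scene1.png

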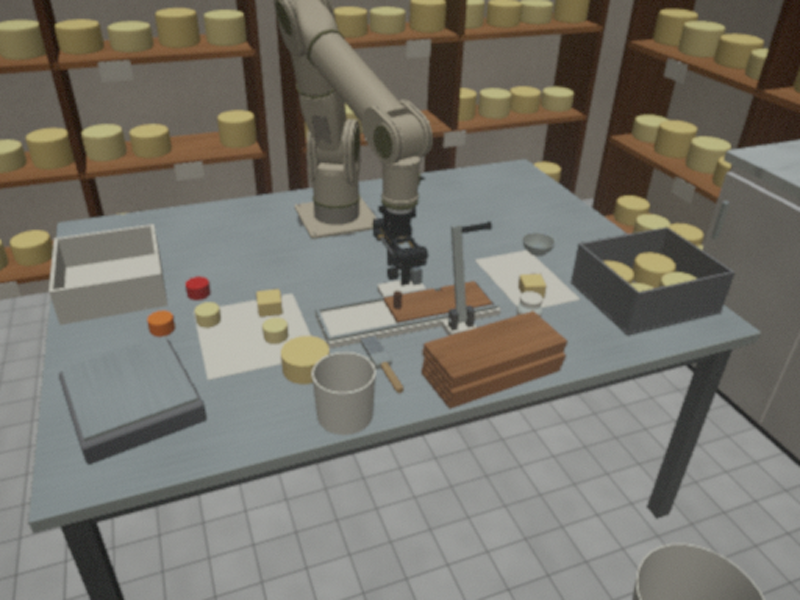

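The bar stands up at px (458,260). One cheese has been knocked aside, from (224,314) to (207,314), and I see no third cheese anywhere. Next I'll grip the board knob.

>>> {"method": "drive_tool", "body": {"series": [[[0.1,0,-3],0],[[0,0,-3],0],[[0,0,-2],0],[[0,0,-1],0],[[0,0,-0.2],0],[[0,0,0],0],[[0,0,0],0],[[0,0,0],0],[[0,0,0],0],[[0,0,0],0]]}}

```text
time: 17.75
ee_pos: [0.5904, -0.012, 0.0497]
eef_rot: [0.712, 0.702, 0.0, 0.0]
ft_force: [-0.0, -0.1, -0.1]
width: 0.0869
grip_force: 0.0
```

>>> {"method": "drive_tool", "body": {"series": [[[0,0,0],0],[[0,0,0],0],[[0,0,0],0],[[0,0,0],0],[[0,0,0],0],[[0,0,0],0],[[0,0,0],0],[[0,0,0],0],[[0,0,0],0],[[0,0,0],0]], "hand": 1, "newtons": 15}}

```text
time: 19.0
ee_pos: [0.5902, -0.012, 0.0495]
eef_rot: [0.712, 0.702, -0.0, -0.0]
ft_force: [-1.0, -0.6, 1.0]
width: 0.0216
grip_force: 15.0
```

>>> {"method": "drive_tool", "body": {"series": [[[0,-0.5,0],0],[[0,-1.5,0],0],[[0,-2,0],0],[[-0.1,-2,0],0],[[0,-2,0],0],[[0,-2,0],0],[[-0.1,-2,0],0],[[0,-1.5,0],0],[[0,-1,0],0],[[0,-0.5,0],0]]}}

```text
time: 20.25
ee_pos: [0.5884, -0.1623, 0.0496]
eef_rot: [0.713, 0.702, 0.0, -0.0]
ft_force: [0.4, 2.1, 0.9]
width: 0.0213
grip_force: 15.0
```

>>> {"method": "drive_tool", "body": {"series": [[[0,0,0],0],[[0,0,0],0],[[0,0,0],0],[[0,0,0],0],[[0,0,0],0],[[0,0,0],0],[[0,0,1],0],[[0,0,3],0],[[0,0,4],0],[[0,0,3],0]], "hand": 0}}

```text
time: 21.5
ee_pos: [0.5888, -0.1619, 0.1621]
eef_rot: [0.712, 0.702, 0.001, 0.001]
ft_force: [1.1, -0.7, -0.8]
width: 0.0868
grip_force: 0.0
```

>>> {"method": "drive_tool", "body": {"series": [[[0,0,4],0],[[0,0,5],0],[[0,0,5],0],[[0.5,4,0],0],[[0.5,5,0],0],[[0.5,5,0],0],[[0.5,5,0],0],[[0.5,5,0],0],[[0.5,5,0],0],[[0.5,2.4,0],0]]}}

```text
time: 22.75
ee_pos: [0.6225, 0.1557, 0.3005]
eef_rot: [0.711, 0.703, 0.001, -0.0]
ft_force: [-0.1, 0.1, -1.1]
width: 0.0871
grip_force: 0.0
```

>>> {"method": "drive_tool", "body": {"series": [[[0.6,2,0],0],[[0,0,-2],0],[[0,0,-2],0],[[0,0,-1.5],0],[[0,0,-0.2],0],[[0,0,0],0],[[0,0,0],0],[[0,0,0],0],[[0,0,0],0],[[0,0,0],0]]}}

```text
time: 24.0
ee_pos: [0.6293, 0.172, 0.2427]
eef_rot: [0.712, 0.702, 0.0, 0.0]
ft_force: [0.6, -0.4, 0.3]
width: 0.0868
grip_force: 0.0
```

>>> {"method": "drive_tool", "body": {"series": [[[0,0,0],0],[[0,0,0],0],[[0,0,0],0],[[0,0,0],0],[[0,0,0],0],[[0,0,0],0],[[0,0,0],0],[[0,0,0],0],[[0,0,0],0],[[0,0,0],0]], "hand": 1, "newtons": 20}}

```text
time: 25.25
ee_pos: [0.6295, 0.172, 0.2425]
eef_rot: [0.712, 0.702, 0.0, 0.0]
ft_force: [2.6, 0.0, -1.6]
width: 0.015
grip_force: 20.0
```

>>> {"method": "drive_tool", "body": {"series": [[[-1.4,0,-0.5],0],[[-1.4,0,-0.6],0],[[-1.4,0,-0.7],0],[[-1.3,0,-0.8],0],[[-1.3,0,-0.9],0],[[-1.2,0,-1],0],[[-1.1,0,-1.1],0],[[-1,0,-1.2],0],[[-1,0,-1.2],0],[[-0.9,0,-1.3],0]]}}

```text
time: 26.5
ee_pos: [0.5098, 0.1741, 0.1503]
eef_rot: [0.712, 0.702, 0.002, 0.0]
ft_force: [3.3, 6.8, 0.0]
width: 0.0153
grip_force: 20.0
```

>>> {"method": "drive_tool", "body": {"series": [[[-0.8,0,-1.3],0],[[-0.7,0,-1.4],0],[[-0.6,0,-1.4],0],[[-0.5,0,-1.5],0],[[-0.4,0,-1.5],0],[[-0.3,0,-1.5],0],[[-0.1,0,-1.6],0],[[0,0,-1.6],0],[[0,0,-0.3],0],[[0,0,0],0]]}}

```text
time: 27.75
ee_pos: [0.4755, 0.1741, 0.0301]
eef_rot: [0.712, 0.702, 0.001, -0.0]
ft_force: [-5.3, 3.5, 14.9]
width: 0.0152
grip_force: 20.1
```

>>> {"method": "drive_tool", "body": {"series": [[[0,0,0],0],[[0,0,0],0],[[0,0,0],0],[[0,0,0],0],[[0,0,1],0],[[0,0,3],0],[[0,0,3],0],[[0,0,2.3],0],[[0,-2,0],0],[[0,-3,0],0]], "hand": 0.4}}

```text
time: 29.0
ee_pos: [0.4755, 0.1224, 0.1226]
eef_rot: [0.712, 0.702, 0.001, 0.0]
ft_force: [0.8, -0.5, -1.0]
width: 0.0523
grip_force: 0.0
```

>>> {"method": "drive_tool", "body": {"series": [[[0,-3,0],0],[[-0.2,-3,0],0],[[-0.2,-3,0],0],[[0,-1.6,-1],0],[[0,0,-2],0],[[0,0,-2],0],[[0,0,-1.3],0],[[0,0,-0.7],0],[[0,0,0],0],[[0,0,0],0]], "hand": 0}}

```text
time: 30.25
ee_pos: [0.4717, 0.0161, 0.0521]
eef_rot: [0.712, 0.702, 0.0, 0.0]
ft_force: [1.0, -0.3, 0.2]
width: 0.0871
grip_force: 0.0
```

>>> {"method": "drive_tool", "body": {"series": [[[0,0,0],0],[[0,0,0],0],[[0,0,0],0],[[0,0,0],0],[[0,0,0],0],[[0,0,0],0],[[0,0,0],0],[[0,0,0],0],[[0,0,0],0],[[0,0,0],0]], "hand": 1, "newtons": 30}}

```text
time: 31.5
ee_pos: [0.4712, 0.016, 0.0515]
eef_rot: [0.712, 0.702, -0.0, -0.0]
ft_force: [0.3, 0.6, 0.2]
width: 0.0334
grip_force: 30.0
```

Pushing the knob home: 2.8 cm, plus a little overtravel.

>>> {"method": "drive_tool", "body": {"series": [[[0,0.4,0],0],[[0,0.4,0],0],[[0,0.4,0],0],[[0,0.4,0],0],[[0.1,0.4,0],0],[[0,0.4,0],0],[[0,0.4,0],0],[[0,0.3,0],0],[[0,0.2,0],0],[[0,0,0],0]]}}

```text
time: 32.75
ee_pos: [0.4718, 0.0443, 0.0515]
eef_rot: [0.714, 0.701, -0.003, 0.002]
ft_force: [-5.0, -21.1, 7.7]
width: 0.0334
grip_force: 30.0
```

```bash
python3 - <<'E'
from h import *
s=r.read_state();print(s["ee_pos"],s["ft_force"],s["width"])
E
```

```text
[0.47183508 0.04433744 0.05147112] [ -4.9525721  -21.07266989   7.69211839] 0.033405877859504024
```

>>> {"method": "drive_tool", "body": {"series": [[[0,-0.4,0],0],[[0,0,0],0],[[0,0,0],0],[[0,0,0],0],[[0,0,0],0],[[0,0,1],0],[[0,0,4],0],[[0,0,4],0],[[0,0,4],0],[[0,0,3],0]], "hand": 0}}

```text
time: 34.0
ee_pos: [0.4726, 0.0454, 0.2141]
eef_rot: [0.712, 0.702, 0.001, 0.001]
ft_force: [0.8, -0.2, -0.8]
width: 0.0871
grip_force: 0.0
```

```bash
sed -i 's/(22,70,110)/(22,45,110)/' h.py; python3 - <<'E'
from h import *
s=r.read_state();print(s["ee_pos"])
c=vision.camera("top")
for q in cheeses(c): print(q)
pose=(.5908,.0197,-.0173); 
def pf(w):
    a=pose[2];d=np.array(w[:2])-pose[:2];return np.round([np.cos(a)*d[0]+np.sin(a)*d[1],-np.sin(a)*d[0]+np.cos(a)*d[1]],4)
crop(c,170,120,420,260,3.2,"top1.png",pj(c,P(pose,[[-.118,.025,.077],[.055,-.2,.034],[.055,.06,.034],[-.055,.06,.034],[-.055,-.2,.034],[0,-.182,.08]])))
E
```

```text
[0.47259416 0.04535724 0.21406607]
([0.7896, 0.6054, 0.04], 793, [30, 32], [71.0, 117.6])
([0.7235, 0.745, 0.04], 1694, [38, 63], [26.7, 135.7])
([0.7113, -0.2848, 0.04], 873, [34, 32], [337.2, 145.6])
([0.669, 0.6058, 0.04], 820, [32, 31], [67.3, 152.5])
([0.5992, 0.3784, 0.04], 353, [23, 22], [135.1, 174.6])
([0.5647, -0.3203, 0.04], 266, [18, 19], [348.6, 189.1])
([0.4469, -0.3123, 0.04], 369, [21, 21], [346.8, 225.1])
([0.4453, -0.4675, 0.04], 281, [19, 18], [394.9, 226.4])
```

View pics/top1.png

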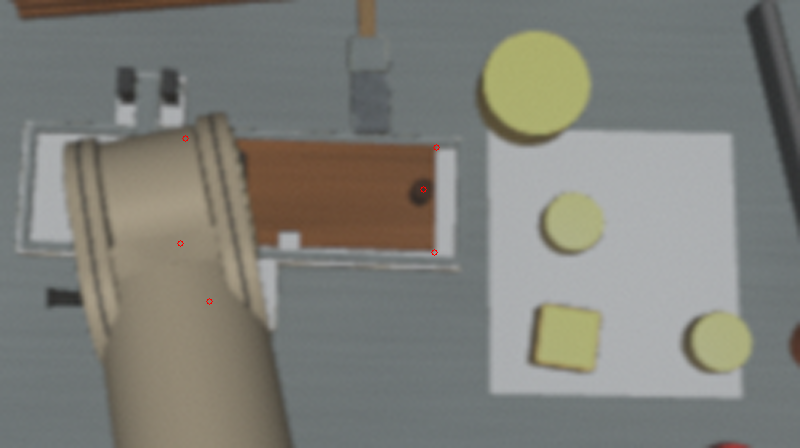

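The board (px 240–435) and its knob (423,190) sit where the model puts them. The cheeses are at (572,222) and (720,340) in the crop. I'll fetch cheese A at (0.565,-0.320) first.

>>> {"method": "drive_tool", "body": {"series": [[[1,-4,0],0],[[1,-4,0],0],[[1,-4,0],0],[[1,-4,0],0],[[1,-4,0],0],[[1,-4,0],0],[[1,-4,0],0],[[1,-4,0],0],[[1.2,-4.6,0],0],[[0,0,-3],0]]}}

```text
time: 35.3
ee_pos: [0.5649, -0.3258, 0.1829]
eef_rot: [0.714, 0.7, 0.0, 0.002]
ft_force: [-0.5, 0.5, -0.9]
width: 0.0868
grip_force: 0.0
```

>>> {"method": "drive_tool", "body": {"series": [[[0,0,-4],0],[[0,0,-4],0],[[0,0,-3],0],[[0,0,-2],0],[[0,0,-1.5],0],[[0,0,-1.3],0],[[0,0,-1],0],[[0,0,0],0],[[0,0,0],0],[[0,0,0],0]]}}

```text
time: 36.55
ee_pos: [0.5647, -0.3212, 0.0142]
eef_rot: [0.712, 0.702, 0.0, 0.001]
ft_force: [0.3, 0.5, -0.1]
width: 0.0869
grip_force: 0.0
```

>>> {"method": "drive_tool", "body": {"series": [[[0,0,0],0],[[0,0,0],0],[[0,0,0],0],[[0,0,0],0],[[0,0,0],0],[[0,0,0],0],[[0,0,0],0],[[0,0,0],0],[[0,0,0],0],[[0,0,0],0]], "hand": 1, "newtons": 12}}

```text
time: 37.8
ee_pos: [0.5644, -0.321, 0.0136]
eef_rot: [0.712, 0.702, 0.0, 0.0]
ft_force: [-0.4, 0.3, 0.6]
width: 0.0617
grip_force: 12.0
```

>>> {"method": "drive_tool", "body": {"series": [[[0,0,1],0],[[0,0,3],0],[[0,0,4],0],[[0,0,4],0],[[0.2,2,0],0],[[0.4,3.5,0],0],[[0.4,4,0],0],[[0.4,4,0],0],[[0.4,4,0],0],[[0.4,3.5,0],0]]}}

```text
time: 39.05
ee_pos: [0.5857, -0.1084, 0.133]
eef_rot: [0.712, 0.702, -0.0, -0.001]
ft_force: [1.0, -0.1, -1.4]
width: 0.062
grip_force: 12.0
```

>>> {"method": "drive_tool", "body": {"series": [[[0.2,2.1,0],0],[[0,0,0],0],[[0,0,-3],0],[[0,0,-3],0],[[0,0,-1.5],0],[[0,0,-0.7],0],[[0,0,-0.3],0],[[0,0,0],0],[[0,0,0],0],[[0,0,0],0]]}}

```text
time: 40.3
ee_pos: [0.5886, -0.09, 0.049]
eef_rot: [0.712, 0.702, 0.0, 0.0]
ft_force: [0.3, 0.1, -0.3]
width: 0.062
grip_force: 12.0
```

>>> {"method": "drive_tool", "body": {"series": [[[0,0,-0.1],0],[[0,0,0],0],[[0,0,0],0],[[0,0,0],0],[[0,0,0],0],[[0,0,1],0],[[0,0,3],0],[[0,0,4],0],[[0,0,4],0],[[0,0,2],0]], "hand": 0.05}}

```text
time: 41.55
ee_pos: [0.5892, -0.0899, 0.1904]
eef_rot: [0.712, 0.702, 0.001, 0.001]
ft_force: [1.0, 0.5, 0.0]
width: 0.0826
grip_force: 0.0
```

>>> {"method": "drive_tool", "body": {"series": [[[-1,-2,0],0],[[-1.6,-4,0],0],[[-1.6,-4,0],0],[[-1.6,-4,0],0],[[-1.6,-4,0],0],[[-1.6,-4,0],0],[[-1.6,-4,0],0],[[-1.6,-4,0],0],[[-1.1,-4,0],0],[[-1,-3.8,0],0]], "hand": 0}}

```text
time: 42.8
ee_pos: [0.4444, -0.4693, 0.1871]
eef_rot: [0.713, 0.702, -0.0, -0.0]
ft_force: [-0.3, 0.3, -0.5]
width: 0.0871
grip_force: 0.0
```

```bash
python3 - <<'E'
from h import *
s=r.read_state();print(s["ee_pos"],s["eef_rot"])
c=vision.camera("top")
for q in cheeses(c)+cheeses(c,.074): print(q)
crop(c,170,120,420,260,3.2,"top2.png")
E
```

```text
[ 0.44443168 -0.46926526  0.18714822] [ 7.12565617e-01  7.01605376e-01 -7.60915645e-05 -3.63239063e-04]
([0.7895, 0.6052, 0.04], 794, [30, 32], [71.0, 117.6])
([0.7236, 0.7451, 0.04], 1702, [38, 63], [26.7, 135.7])
([0.7114, -0.2848, 0.04], 873, [34, 32], [337.2, 145.5])
([0.6691, 0.6058, 0.04], 821, [32, 31], [67.3, 152.5])
([0.5991, 0.3785, 0.04], 350, [23, 22], [135.1, 174.7])
([0.5961, -0.0929, 0.04], 296, [20, 20], [279.2, 178.4])
([0.4469, -0.3123, 0.04], 368, [21, 21], [346.9, 225.1])
([0.4453, -0.4675, 0.04], 281, [19, 18], [394.9, 226.4])
([0.777, 0.5877, 0.074], 794, [30, 32], [71.0, 117.6])
([0.713, 0.7237, 0.074], 1702, [38, 63], [26.7, 135.7])
([0.7011, -0.2776, 0.074], 873, [34, 32], [337.2, 145.5])
([0.66, 0.5882, 0.074], 821, [32, 31], [67.3, 152.5])
([0.5919, 0.3672, 0.074], 350, [23, 22], [135.1, 174.7])
([0.589, -0.091, 0.074], 296, [20, 20], [279.2, 178.4])
([0.444, -0.3044, 0.074], 368, [21, 21], [346.9, 225.1])
([0.4425, -0.4552, 0.074], 281, [19, 18], [394.9, 226.4])
```

View pics/top2.png

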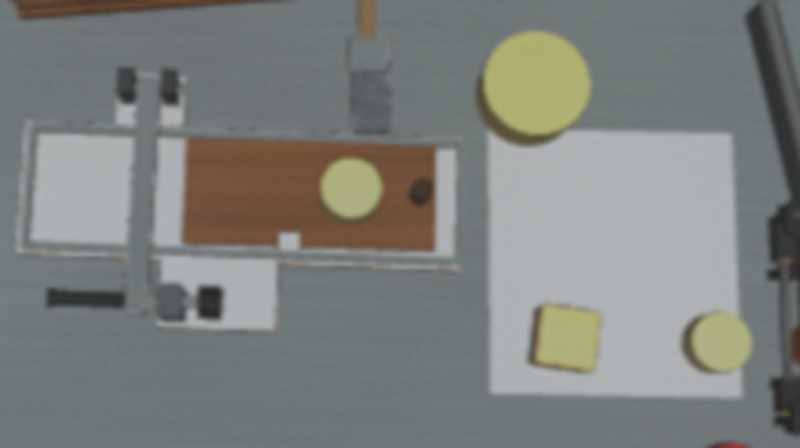

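Cheese A stands at (351,188), centred on the board. The bar is down, the lock is home, and cheese B is still at (720,341). I'll descend on B.

>>> {"method": "drive_tool", "body": {"series": [[[0.1,0,-4],0],[[0,0,-4],0],[[0,0,-3],0],[[0,0,-2.5],0],[[0,0,-2],0],[[0,0,-1],0],[[0,0,-0.9],0],[[0,0,0],0],[[0,0,0],0],[[0,0,0],0]]}}

```text
time: 44.1
ee_pos: [0.4466, -0.4683, 0.0143]
eef_rot: [0.712, 0.702, 0.0, 0.001]
ft_force: [-0.1, 0.7, -0.3]
width: 0.0871
grip_force: 0.0
```

>>> {"method": "drive_tool", "body": {"series": [[[0,0,0],0],[[0,0,0],0],[[0,0,0],0],[[0,0,0],0],[[0,0,0],0],[[0,0,0],0],[[0,0,0],0],[[0,0,0],0],[[0,0,0],0],[[0,0,0],0]], "hand": 1, "newtons": 12}}

```text
time: 45.35
ee_pos: [0.4462, -0.468, 0.0136]
eef_rot: [0.712, 0.702, -0.0, -0.0]
ft_force: [-1.4, 0.4, 2.6]
width: 0.0618
grip_force: 12.0
```

>>> {"method": "drive_tool", "body": {"series": [[[0,0,1],0],[[0,0,3],0],[[0,0,4],0],[[0,0,4],0],[[0,0,3],0],[[0.6,2,0],0],[[1.2,4,0],0],[[1.2,4,0],0],[[1.2,4,0],0],[[1.2,4,0],0]]}}

```text
time: 46.6
ee_pos: [0.5004, -0.2852, 0.1628]
eef_rot: [0.712, 0.702, 0.0, -0.001]
ft_force: [0.5, 0.1, -0.5]
width: 0.0617
grip_force: 12.0
```

>>> {"method": "drive_tool", "body": {"series": [[[1.3,4,0],0],[[1.3,4,0],0],[[1.3,4,0],0],[[1.3,4,0],0],[[1.3,4,0],0],[[1.2,4,0],0],[[1.2,3,0],0],[[0.1,1.8,0],0],[[0,0,0],0],[[0,0,0],0]]}}

```text
time: 47.85
ee_pos: [0.59, -0.0016, 0.1633]
eef_rot: [0.713, 0.701, -0.0, 0.0]
ft_force: [-0.7, 0.7, -1.3]
width: 0.0617
grip_force: 12.0
```

>>> {"method": "drive_tool", "body": {"series": [[[0,0.1,-3],0],[[0,0,-3],0],[[0,0,-2.5],0],[[0,0,-1.5],0],[[0,0,-1],0],[[0,0,-0.4],0],[[0,0,-0.1],0],[[0,0,0],0],[[0,0,0],0],[[0,0,0],0]]}}

```text
time: 49.1
ee_pos: [0.5905, 0.001, 0.0488]
eef_rot: [0.712, 0.702, 0.0, 0.0]
ft_force: [-1.0, 0.6, -1.4]
width: 0.0616
grip_force: 12.0
```

>>> {"method": "drive_tool", "body": {"series": [[[0,0,-0.1],0],[[0,0,0],0],[[0,0,0],0],[[0,0,0],0],[[0,0,0],0],[[0,0,1],0],[[0,0,3],0],[[0,0,4],0],[[0,0,4],0],[[0,0,4],0]], "hand": 0.05}}

```text
time: 50.35
ee_pos: [0.5903, 0.0012, 0.2098]
eef_rot: [0.712, 0.702, 0.0, 0.0]
ft_force: [0.8, -0.3, -0.3]
width: 0.0828
grip_force: 0.0
```

>>> {"method": "drive_tool", "body": {"series": [[[-1,-3,0],0],[[-1,-4,0],0],[[-1,-4,0],0],[[-1,-4,0],0],[[-1,-4,0],0],[[-1,-4,0],0],[[-1,-4,0],0],[[-1,-4,0],0],[[-1,-4,0],0],[[0,0,0],0]]}}

```text
time: 51.6
ee_pos: [0.4985, -0.3528, 0.2078]
eef_rot: [0.714, 0.7, -0.001, 0.0]
ft_force: [0.7, 0.5, -0.3]
width: 0.0828
grip_force: 0.0
```

```bash
python3 - <<'E'
from h import *
c=vision.camera("top")
for q in cheeses(c,.074): print(q)
cv2.imwrite("pics/top3.png",cv2.resize(c["color"][:,:,::-1],(800,600),interpolation=cv2.INTER_CUBIC))
d=vision.camera("scene"); crop(d,100,130,420,280,2.5,"sc3.png")
E
```

```text
([0.777, 0.5877, 0.074], 794, [30, 32], [71.0, 117.6])
([0.713, 0.7236, 0.074], 1709, [38, 64], [26.7, 135.7])
([0.701, -0.2777, 0.074], 875, [34, 33], [337.2, 145.6])
([0.6599, 0.5881, 0.074], 823, [32, 31], [67.3, 152.5])
([0.5919, 0.3671, 0.074], 352, [23, 22], [135.1, 174.7])
([0.5909, 0.0001, 0.074], 298, [20, 20], [250.7, 177.2])
([0.5888, -0.091, 0.074], 298, [20, 20], [279.2, 178.4])
([0.4441, -0.3043, 0.074], 369, [21, 21], [346.8, 225.0])
```

View pics/top3.png

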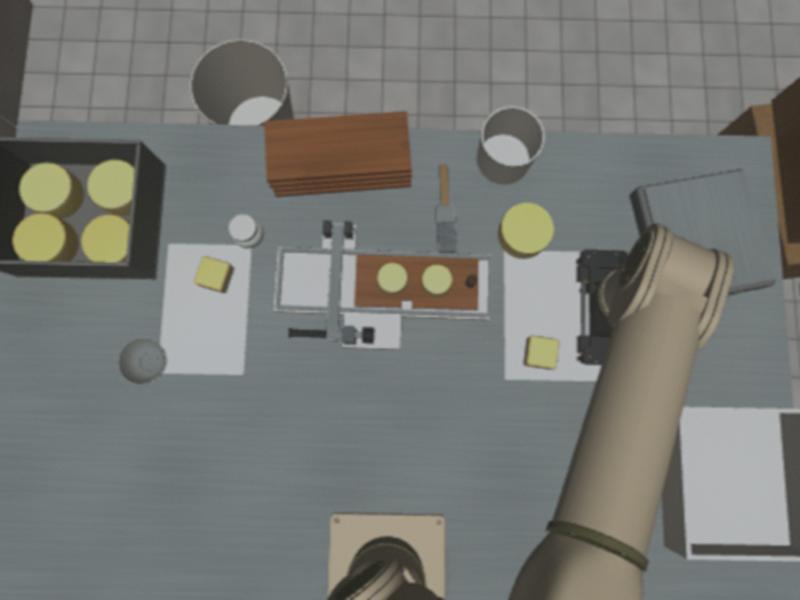

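View pics/sc3.png

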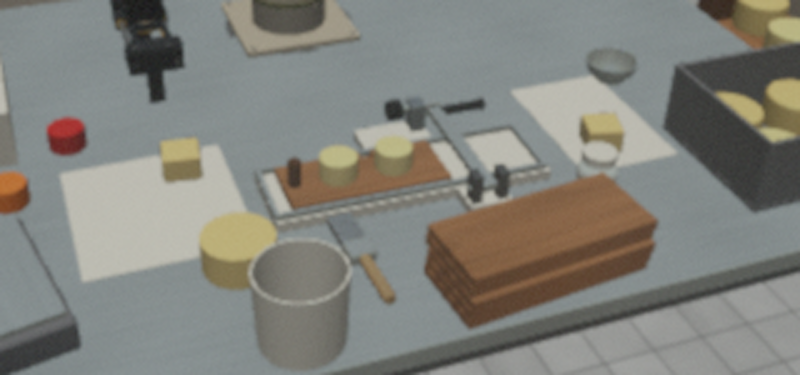

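Both cheeses stand on the board (top view px 392,277 and 437,279). The bar is down, the lock is home, the board is clear of the bar, and the rest of the bench looks undisturbed. I'm handing the job in.

```bash
python3 -c "
from bench import r
print(r.close_job())"
```

```text
the job is handed in; nothing more can be done
None
```

I handed the job in at about 52 s: in the last images both round cheeses stand flat on the board, which is clear of the bar, the bar is down and the lock knob is home; the judge returned no verdict.

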